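Lay the tall carton down in its pantry tray

TASK

The taller of the two cartons in the open-fronted pantry tray stands too high for its shelf: push it near its top so that it tips over backwards, away from the open front, and lies flat in its own bay, then push its bottom end along the bay until its top end is up against the tray's back wall. Only push with the fingers, never pinch, lift or carry it, and leave the shorter carton standing and everything else in its place.

Things in the scene. Friction and masses are not known exactly. Their poses are not given: they have to be found in the camera images.
- tray: Fixed wooden tray, 280 mm deep (x) by 310 mm wide (y), 30 mm high; 5 mm floor, 6 mm walls at the sides, down the middle and along the back; front open. Origin: centre of its underside. x points from the open front to the back wall, y left as seen facing that wall, z up. The middle wall makes two bays, each 146 mm wide inside, centred at y = +78 and -78 mm. Its place and yaw vary.
- tall: Taller carton, 50 mm thick (x) by 100 mm wide (y) by 175 mm tall (z), red-printed cardboard, about 0.35 kg, loose. Origin: centre of its bottom end. It starts standing on the tray's floor near the open front of either bay, broad sides to the tray's front and back within a few degrees. Tipped over backwards, its z points along the tray's x, its x down, and its origin is 30 mm above the worktop.
- tall_top (a point): Centre of the taller carton's top end, 175 mm from its origin along its z. Pushed about 45 mm at 150 mm above the worktop the carton passes its balance and falls by itself; this point then lies some 40 mm (20 to 60) short of the back wall. Sliding the lying carton takes up to about 10 N at the first touch, so a force stop for the wall needs about 15 N.
- tray_back (a point): Middle of the inner face of the tray's back wall, at floor level: 134 mm along the tray's x from its origin, 5 mm up.
- short: The shorter carton, 45 mm (x) by 90 mm (y) by 115 mm tall, same cardboard and print, standing near the open front of the other bay. Origin: centre of its bottom end. To be left alone.
- can_in: Tin, 66 mm across, 85 mm tall, standing in the same bay as the shorter carton, behind it. Origin: centre of its underside. Leave alone.
- jar: Glass jar with a steel lid, 76 mm across, 110 mm tall, standing on the worktop beside the tray. Origin: centre of its underside. Leave alone.
- can_a: Tin, 74 mm across, 100 mm tall, standing on the worktop beside the tray. Origin: centre of its underside. Leave alone.
- sauce: Brown sauce bottle, 60 mm across, 180 mm tall, on the worktop farther to the left. Origin: centre of its underside. Leave alone.
- can_b: Flat tin, 80 mm across, 60 mm tall, on the worktop farther to the right. Origin: centre of its underside. Leave alone.
- mug: White mug, 80 mm across, 90 mm tall, on the worktop farther to the left. Origin: centre of its underside. Leave alone.
There are look-alikes about, which are no part of the job. What is shaped like the tall but purple is not meant.

How it is judged (in metres and radians):
On the way:
1. the taller carton has been tipped over backwards and lies flat in its bay (angle between tall's own x axis and vertical above 3 rad and height (world z) of tall below 0.04 m and x of tall_top in the frame of tray above 0.03 m and angle between the z axis of tall and the x axis of tray, either way round below 0.25 rad), for 0.2 s.
At the end, for the whole second after the job is handed in: The taller carton lies flat on its broad side on the floor of its bay (within about 8 degrees), its top end towards the back wall, the centre of that end within 8 mm of the wall, turned less than 7 degrees from the tray, at rest; the shorter carton, tins, jar, bottle and mug still stand upright (all of step 1 and x of tall_top in the frame of tray above 0.126 m and angle between the z axis of tall and the x axis of tray, either way round below 0.12 rad and linear speed of tall below 0.01 m/s and angle between each of short, can_in, jar, can_a, sauce, can_b, mug's own z axis and vertical below 0.2 rad); the robot touches nothing.
It fails at once if the taller carton is lifted (its bottom end more than 50 mm or its top end more than 200 mm above the worktop) (height (world z) of tall above 0.05 m or height (world z) of tall_top above 0.2 m).
It fails at once if the shorter carton is moved more than 20 mm or tipped (distance of short from where it was at the start of the episode above 0.02 m or angle between short's own z axis and vertical above 0.3 rad).
It fails at once if a tin, the jar, the bottle or the mug is moved more than 20 mm or tipped (distance of any of can_in, jar, can_a, sauce, can_b, mug from where it was at the start of the episode above 0.02 m or angle between any of can_in, jar, can_a, sauce, can_b, mug's own z axis and vertical above 0.3 rad).
It also fails if it takes over 38 s, if anything falls off the work surface, if the arm or the gripper's body presses on something with over 40 N, if the wrist force passes 120 N, or if a joint passes its speed limit or range.

ROBOT

A 6-joint arm with a two-finger parallel gripper is mounted at the origin on the work surface. World frame = base frame: x ahead of the robot, y to its left, z up, the work surface at z = 0. Lengths are in mm, angles in rad, forces in N, time in s.
With the tool pointing down it reaches from about 275 to 1000 mm from the base axis. Payload 8.4 kg.
Tool frame: the origin (TCP) lies between the finger pads; the fingertips stand 17 mm ahead of it and the grasp point (between the pads) lies 2 mm behind it (r.tip_reach is the z of the fingertips in the tool frame, in mm); z points along the fingers, y is the line along which they close (so a half turn about z gives the same grasp; the last joint's range is limited). The gripper opens to 85 mm and grips with 20 to 120 N. Pads are 22 mm wide; open, the fingers measure 114 mm over their backs; the gripper's body (76 mm by 85 mm) begins 54 mm behind the grasp point. The pads swing forward as they close: fully open they stand 13 mm farther back than shut.
Start: joints at [1.224, 0.353, 1.633, -0, 1.155, -0.002], TCP at [211.254, 588.217, 248.281] pointing down, gripper open.
Joint ranges: [-2.63, 2.63], [-0.92, 2.1], [0.06, 2.66], [-1.3, 4.44], [0, 2.69], [-3.02, 3.02]. Speed limits (rad/s): [2.22, 2.22, 2.79, 3.14, 3.14, 3.14].

INTERFACE

Orientations are given as a 3x3 rotation matrix whose columns are the frame's x, y, z axes.
In Python, from bench import r, sensors, viewer, ticket gives the robot as it stands. Calls block until the motion is done:
- r.goto(position, orientation): joint-space move of the TCP to a pose.
- r.move_straight(position, attitude=None, speed=150): straight line of the TCP; attitude=None keeps the orientation; speed is the mean speed in mm/s.
- r.set_joints(angles): joint-space move.
- r.set_gripper(opening, force=None): opening from 0.0 (shut) to 1.0 (fully open); force is the grip in N (None keeps the last); returns when the fingers have stopped.
- r.dwell(seconds).
- r.ik(position, orientation): joint angles nearest the present ones, or None.
- sensors.get_state(): the state.
- viewer.grab_frame(name): name is "scene" or "top" or "wrist"; returns a dict with "image" (420x560x3 uint8, red, green, blue), "range_z" (420x560 float32, mm along the optical axis (not along the pixel's ray), 0 where there is no reading), "fx", "fy", "cx", "cy" (pixels), "world_from_camera" (4x4, takes a point from camera to world coordinates). Camera axes: x right, y down, z forward; pixel columns grow to the right and rows downward; lengths in mm; the calibration is good to about 2 mm. A picture is of the moment at which its call begins.
A pose or a line that the arm cannot do raises r.Unreachable and nothing moves.
- ticket.job_done(): hands the job in; it is judged then, once.
The state is a dict: "time_s": time; "joint_pos": joint angles; "joint_vel": joint speeds; "joint_efforts": joint torques, N m; "tcp_pos": TCP position; "orientation": TCP orientation; "wrist_force": force on the tool from outside, world axes, zero at the start; "ft_torque": the same for the moment, N m; "grip_width": opening from 0.0 (shut) to 1.0 (fully open); "gripper_force": force on a finger pad.
Only numpy, scipy, OpenCV 4.12 (cv2) and the standard library are available. Lean on these libraries where they do the work, as an engineer would, in place of code of your own. Each camera call takes 0.05 s, during which the arm holds its last target. There are 200 camera calls.

## Working session

There is one attempt and no reset: what is moved stays moved. The work goes in short steps, each a Python script; the robot and the scene stay as the last script left them, time stands still between calls to the robot, and variables do not carry over. Pictures are saved under pics/ and viewed, at most 10 in all, crops included, and the job is handed in when it is done.

```bash
ls; mkdir -p pics; python3 - <<'E'
from bench import r,sensors,viewer
import cv2,numpy as np
for n in("scene","top"):
    f=viewer.grab_frame(n); cv2.imwrite(f"pics/{n}0.png",f["image"][:,:,::-1]); np.savez(f"{n}0.npz",**f)
    print(n,f["fx"],f["cx"],f["cy"],np.round(f["world_from_camera"],3).tolist())
print(sensors.get_state()["time_s"])
E
```

```text
pics
scene 380.5452396996612 278.90179080750573 212.3600603033957 [[-0.471, 0.667, -0.578, 1268.228], [0.882, 0.367, -0.295, 368.337], [0.015, -0.649, -0.761, 1097.351], [0.0, 0.0, 0.0, 1.0]]
top 462.90248639751206 279.2436485855776 223.34091611492354 [[0.002, -0.995, 0.102, 442.076], [-1.0, 0.0, 0.017, -11.975], [-0.017, -0.102, -0.995, 1373.915], [0.0, 0.0, 0.0, 1.0]]
0.1
```

View pics/scene0.png

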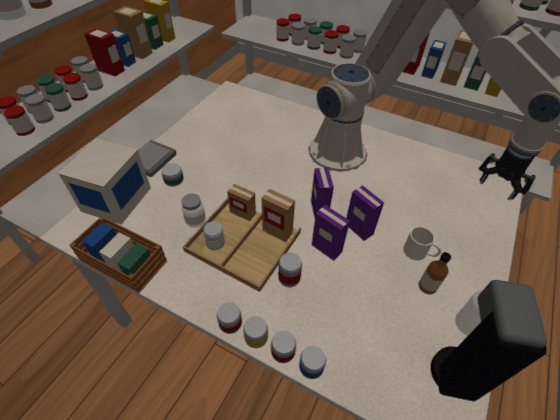

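View pics/top0.png

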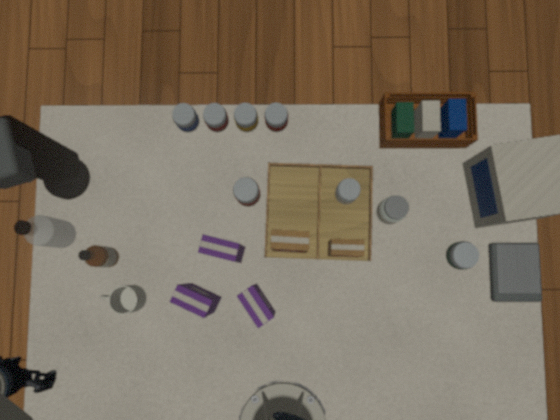

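Candidates: the red-printed tall carton is at scene (278,215) / top (290,240). The short carton is at scene (241,202) / top (347,248). Purple look-alikes are at scene (322,193), (365,212), (330,232). I choose the red-printed one at (278,215). Next I'll measure it and check it in a crop.

```bash
cat > h.py <<'E'
import numpy as np,cv2
def cloud(f):
    z=np.asarray(f["range_z"],float); v,u=np.mgrid[:z.shape[0],:z.shape[1]]
    p=np.stack([(u-f["cx"])/f["fx"]*z,(v-f["cy"])/f["fy"]*z,z,np.ones_like(z)],-1)@np.asarray(f["world_from_camera"]).T
    p=p[...,:3]; p[z==0]=np.nan
    return p
def proj(f,P):
    T=np.linalg.inv(f["world_from_camera"]); q=(T[:3,:3]@np.asarray(P).T).T+T[:3,3]
    return q[:,:2]/q[:,2:]*[f["fx"],f["fy"]]+[f["cx"],f["cy"]]
E
python3 - <<'E'
from h import *
t=dict(np.load("top0.npz"));s=dict(np.load("scene0.npz"))
P=cloud(t);Q=cloud(s)
print("noise table z",np.nanmedian(P[330:350,330:400,2]),np.nanstd(P[330:350,330:400,2]))
for nm,(u,v) in dict(tl=(268,165),tr=(371,167),bl=(266,258),br=(370,259),tall=(290,240),short=(347,248),canin=(348,190),jar=(394,208),cana=(246,190),p1=(220,248),p2=(256,306),p3=(194,300)).items(): print(nm,P[v,u].round(0))
def rect(C,lo,hi,win):
    x0,x1,y0,y1=win
    m=(C[...,2]>lo)&(C[...,2]<hi)&(C[...,0]>x0)&(C[...,0]<x1)&(C[...,1]>y0)&(C[...,1]<y1)
    p=C[m]; rr=cv2.minAreaRect(p[:,:2].astype(np.float32)); return m.sum(),np.median(p[:,2]).round(1),p.mean(0).round(1),np.round(rr[0],1),np.round(rr[1],1),round(rr[2],2)
c=P[240,290]
for C,n in((P,"top"),(Q,"scene")):
    print(n,"tall",rect(C,163,190,(c[0]-60,c[0]+60,c[1]-80,c[1]+80)))
    d=P[248,347]; print(n,"short",rect(C,105,125,(d[0]-50,d[0]+50,d[1]-65,d[1]+65)))
img=s["image"][170:300,170:350,::-1]; cv2.imwrite("pics/crop.png",cv2.resize(img,None,fx=4,fy=4,interpolation=2))
img=t["image"][150:275,195:410,::-1]; cv2.imwrite("pics/crop2.png",cv2.resize(img,None,fx=3.7,fy=3.7,interpolation=2))
E
```

```text
noise table z 1.5702581585043163 2.7857787918356727
tl [752.  44.  37.]
tr [ 747. -260.   29.]
bl [480.  50.   2.]
br [ 477. -251.   31.]
tall [522. -20. 178.]
short [ 504. -174.  122.]
canin [ 668. -183.   89.]
jar [ 614. -305.  112.]
cana [667. 103.  98.]
p1 [501. 161. 181.]
p2 [353.  67. 175.]
p3 [367. 227. 172.]
top tall (np.int64(757), np.float64(181.5), array([522.1, -18.9, 181.5]), array([522.4, -19.1]), array([99.8, 50. ]), 86.37)
top short (np.int64(501), np.float64(121.5), array([ 506.6, -175.6,  121.2]), array([ 506.7, -175.5]), array([43.8, 90.2]), 0.06)
scene tall (np.int64(450), np.float64(179.7), array([528.2, -15.8, 178.4]), array([524.4, -18.6]), array([101.2,  55.3]), 86.82)
scene short (np.int64(310), np.float64(119.5), array([ 511.5, -172.2,  118.4]), array([ 508.3, -175. ]), array([92.6, 49. ]), 89.17)
```

View pics/crop.png

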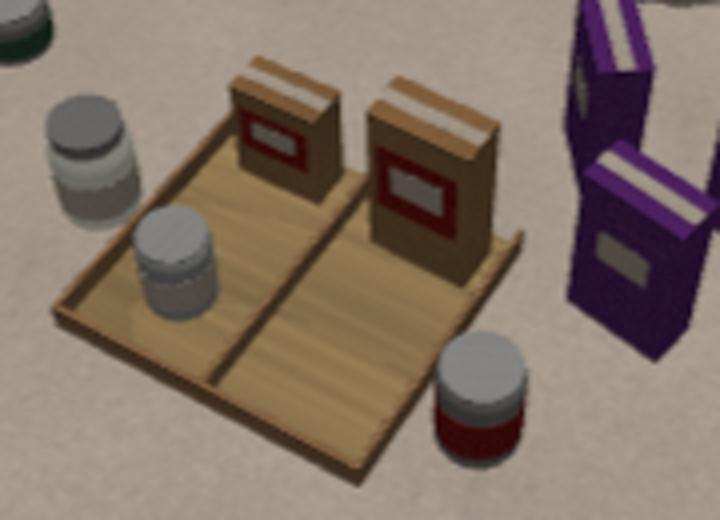

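View pics/crop2.png

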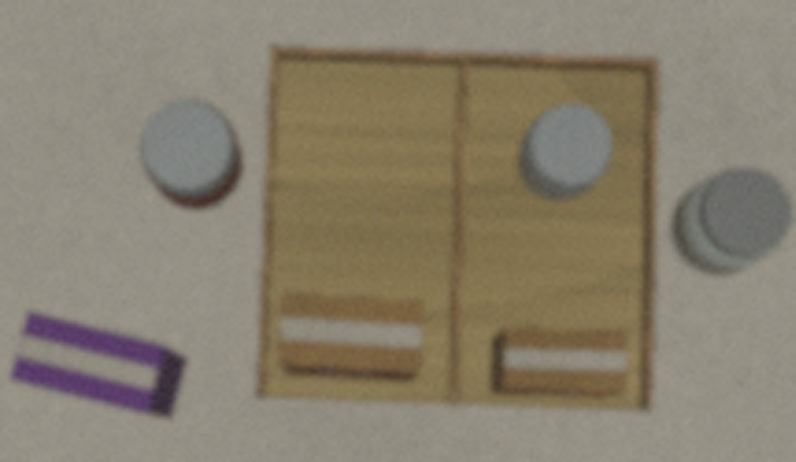

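The scene crop shows the tall red-printed carton standing alone in the left bay (full-image pixel about (278,215)). The short carton and tin are in the right bay. The top crop gives the tray's outer corners at crop pixels (274,46), (657,60), (262,396), (648,407). I'll compute the tray pose and yaws from these.

```bash
python3 - <<'E'
from h import *
t=dict(np.load("top0.npz"));P=cloud(t)
T=t["world_from_camera"]
def ray(u,v,h):
    d=T[:3,:3]@[(u-t["cx"])/t["fx"],(v-t["cy"])/t["fy"],1]; return T[:3,3]+d*(h-T[2,3])/d[2]
c=np.array([ray(195+(a+.5)/3.7-.5,150+(b+.5)/3.7-.5,30)[:2] for a,b in((274,46),(657,60),(262,396),(648,407))])
print("corners BL BR FL FR",c.round(1).tolist())
bl,br,fl,fr=c
print("size",np.linalg.norm(bl-fl),np.linalg.norm(br-fr),np.linalg.norm(bl-br),np.linalg.norm(fl-fr))
ex=bl-fl+br-fr; ey=bl-br+fl-fr
print("yaw x,y edges",np.arctan2(ex[1],ex[0]),np.arctan2(-ey[0],ey[1]))
o=c.mean(0);print("centre",o)
m=(P[...,2]>163)&(abs(P[...,0]-522)<60)&(abs(P[...,1]+19)<80); q=P[m][:,:2].astype(np.float32)
print(cv2.boxPoints(cv2.minAreaRect(q)).round(1).tolist())
# colour check of tall top in pixels through carton-top height
from bench import r,sensors
s=sensors.get_state();print(s["tcp_pos"],s["orientation"],s["wrist_force"])
R=np.array([[-1,0,0],[0,1,0],[0,0,-1.]])
for R in (np.array([[1,0,0],[0,-1,0],[0,0,-1.]]),np.array([[-1,0,0],[0,1,0],[0,0,-1.]]),np.array([[0,1,0],[1,0,0],[0,0,-1.]])):
  for p in([450,-19,280],[450,-19,150],[580,-19,150],[440,-19,45],[600,-19,45]): print(R.tolist(),p,r.ik(p,R))
E
```

```text
corners BL BR FL FR [[762.4, 42.1], [750.3, -263.1], [483.0, 50.4], [474.7, -250.9]]
size 279.5649064495128 275.8631486118695 305.45894777717876 301.4485168286025
yaw x,y edges -0.036849946131945824 -0.03340778216955369
centre [ 617.60776656 -105.38781111]
[[494.29998779296875, -67.30000305175781], [544.2000122070312, -70.5], [550.5, 29.100000381469727], [500.6000061035156, 32.29999923706055]]
[211.1066036  587.82554033 247.62842167] [[-9.41137608e-01  3.38023380e-01 -4.44333827e-04]
 [ 3.38023671e-01  9.41136877e-01 -1.17290603e-03]
 [ 2.17092905e-05 -1.25406132e-03 -9.99999213e-01]] [-0.16059185 -0.12880914 -0.04811272]
[[1.0, 0.0, 0.0], [0.0, -1.0, 0.0], [0.0, 0.0, -1.0]] [450, -19, 280] [-4.55275312e-02  4.13362395e-02  1.95166752e+00 -4.44089210e-16
  1.14858890e+00  1.52526880e+00]
[[1.0, 0.0, 0.0], [0.0, -1.0, 0.0], [0.0, 0.0, -1.0]] [450, -19, 150] [-4.55275312e-02  2.14963036e-01  2.08613215e+00 -4.44089210e-16
  8.40497467e-01  1.52526880e+00]
[[1.0, 0.0, 0.0], [0.0, -1.0, 0.0], [0.0, 0.0, -1.0]] [580, -19, 150] [-3.53317334e-02  3.95914869e-01  1.81581627e+00 -4.44089210e-
[... 1353 characters left out ...]
.14858890e+00 -4.55275312e-02]
[[0.0, 1.0, 0.0], [1.0, 0.0, 0.0], [0.0, 0.0, -1.0]] [450, -19, 150] [-4.55275312e-02  2.14963036e-01  2.08613215e+00 -4.44089210e-16
  8.40497467e-01 -4.55275312e-02]
[[0.0, 1.0, 0.0], [1.0, 0.0, 0.0], [0.0, 0.0, -1.0]] [580, -19, 150] [-3.53317334e-02  3.95914869e-01  1.81581627e+00 -4.44089210e-16
  9.29861518e-01 -3.53317334e-02]
[[0.0, 1.0, 0.0], [1.0, 0.0, 0.0], [0.0, 0.0, -1.0]] [440, -19, 45] [-4.65609318e-02  3.99287686e-01  2.16769248e+00 -4.44089210e-16
  5.74612491e-01 -4.65609318e-02]
[[0.0, 1.0, 0.0], [1.0, 0.0, 0.0], [0.0, 0.0, -1.0]] [600, -19, 45] [-3.41548382e-02  5.69610340e-01  1.82250502e+00 -4.44089210e-16
  7.49477295e-01 -3.41548382e-02]
```

```bash
cat >> h.py <<'E'
yaw=-0.035; ex=np.array([np.cos(yaw),np.sin(yaw),0]); ey=np.array([-np.sin(yaw),np.cos(yaw),0])
R=np.stack([-ex,ey,[0,0,-1.]],1)   # tool down, fingers side by side across the bay
def push(r,sensors,step,n,stop,speed=40):
    """advance along tray x in steps; log force along x; stop above `stop` N"""
    log=[]
    for i in range(n):
        p=np.array(sensors.get_state()["tcp_pos"]) if i==0 else p
        p=p+ex*step; r.move_straight(p,speed=speed)
        f=-float(np.dot(sensors.get_state()["wrist_force"],ex)); log.append((round(p[0]),round(f,1)))
        if f>stop: break
    return log
E
python3 - <<'E'
from h import *
from bench import r,sensors,viewer
s=sensors.get_state()
r.move_straight([s["tcp_pos"][0],s["tcp_pos"][1],330],speed=250)
r.set_gripper(0.5)
c=np.array([522,-20,0])
r.goto(c-62*ex+[0,0,330],R)
r.move_straight(c-62*ex+[0,0,165],speed=200)
print(sensors.get_state()["time_s"],sensors.get_state()["tcp_pos"],sensors.get_state()["wrist_force"],r.tip_reach)
log=push(r,sensors,8,10,30)
print(log); r.dwell(0.6)
f=viewer.grab_frame("top");C=cloud(f);m=(C[...,2]>160)&(abs(C[...,1]+20)<60)&(abs(C[...,0]-570)<90)
print(sensors.get_state()["time_s"],m.sum())
s=viewer.grab_frame("scene")
cv2.imwrite("pics/tip.png",np.vstack([a["image"][130:340,100:420,::-1] for a in(s,f)]))
np.savez("s1.npz",**s);np.savez("t1.npz",**f)
E
```

```text
4.375 [460.68381741 -17.73004888 165.71227161] [-0.45539068 -0.01175088  1.12711924] 17.0
[(469, 1.3), (477, 0.6), (485, -0.4), (493, 0.2), (501, -0.0), (509, 0.4), (517, -0.5), (525, -0.9), (533, 0.1), (541, 0.2)]
8.5417 3315
```

View pics/tip.png

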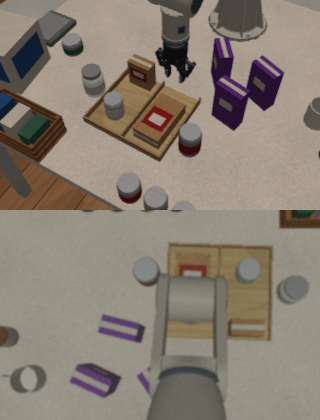

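The scene half of the picture shows the tall carton lying flat in its bay (about (158,120) in the stitched picture). Its top points to the back wall, and everything else is still standing. Now I'll measure its pose, retract, lower and push.

```bash
python3 - <<'E'
from h import *
from bench import r,sensors,viewer
p=np.array(sensors.get_state()["tcp_pos"])
q=p-ex*(p[0]-462); r.move_straight(q,speed=150)
r.move_straight([q[0],q[1],120],speed=150)
def lying(tag):
    for n in("scene","top"):
        f=viewer.grab_frame(n);np.savez(f"{n}_{tag}.npz",**f);C=cloud(f)
        m=(C[...,2]>46)&(C[...,2]<66)&(C[...,0]>500)&(C[...,0]<765)&(abs(C[...,1]+22)<68)
        m=cv2.morphologyEx(m.astype(np.uint8),cv2.MORPH_OPEN,np.ones((3,3)))>0
        pts=C[m]; rr=cv2.minAreaRect(pts[:,:2].astype(np.float32)); print(n,m.sum(),np.median(pts[:,2]).round(1),cv2.boxPoints(rr).round(0).tolist(),np.round(rr[1]),rr[2])
    return f
lying("b"); print(sensors.get_state()["time_s"])
E
```

```text
scene 1330 55.1 [[547.0, -71.0], [723.0, -81.0], [729.0, 20.0], [553.0, 30.0]] [102. 176.] 86.69740295410156
top 2092 56.9 [[546.0, -71.0], [722.0, -81.0], [727.0, 19.0], [552.0, 29.0]] [100. 176.] 86.79500579833984
9.825
```

```bash
python3 - <<'E'
from h import *
from bench import r,sensors,viewer
c=np.array([549.5,-21,0])
r.move_straight(c-85*ex+[0,0,120],R,speed=150)
r.move_straight(c-85*ex+[0,0,38],speed=100)
s=sensors.get_state();print(s["time_s"],s["wrist_force"].round(1) if hasattr(s["wrist_force"],'round') else s["wrist_force"])
r.move_straight(c-20*ex+[0,0,38],speed=80)
print(push(r,sensors,4,6,15)); print(push(r,sensors,2,14,15,30))
s=sensors.get_state();print(s["time_s"],s["tcp_pos"],s["wrist_force"])
for n in("scene",):
    f=viewer.grab_frame(n);np.savez("scene_c.npz",**f);C=cloud(f)
    m=(C[...,2]>46)&(C[...,2]<66)&(C[...,0]>545)&(C[...,0]<800)&(abs(C[...,1]+24)<68)
    m=cv2.morphologyEx(m.astype(np.uint8),cv2.MORPH_OPEN,np.ones((3,3)))>0
    pts=C[m]; rr=cv2.minAreaRect(pts[:,:2].astype(np.float32)); print(cv2.boxPoints(rr).round(0).tolist(),np.round(rr[1]),rr[2])
    cv2.imwrite("pics/end.png",cv2.resize(f["image"][170:300,170:350,::-1],None,fx=4,fy=4))
E
```

```text
11.0417 [-0.3  0.1 -0. ]
[(533, -0.0), (537, 1.2), (541, 0.1), (545, -0.2), (549, -0.3), (553, -0.2)]
[(555, 0.9), (557, 0.1), (559, 0.5), (561, -0.2), (563, 0.4), (565, 0.1), (567, 3.0), (569, 8.3), (571, 15.0)]
15.7583 [567.11570332 -21.59719085  37.27565197] [-14.98558361   1.14234926  10.55359155]
[[558.0, -72.0], [753.0, -80.0], [757.0, 22.0], [562.0, 30.0]] [103. 195.] 87.6461410522461
```

View pics/end.png

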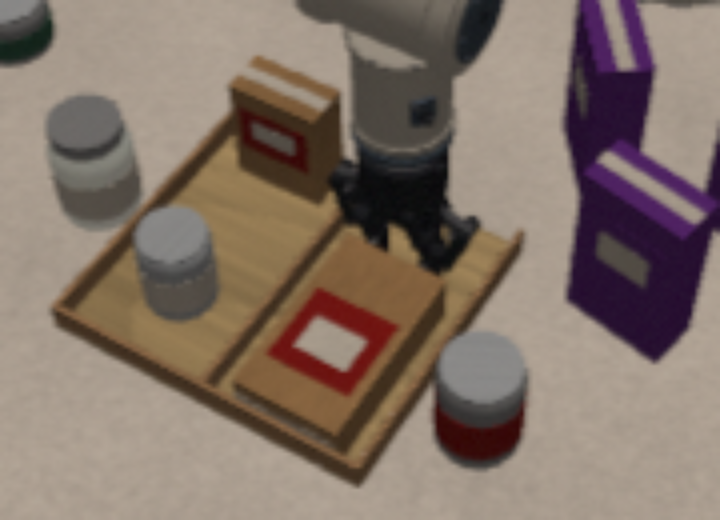

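The carton's top end sits at the back wall (lower edge near (290,420) in the crop), and the force rose 3→8→15 N with no further motion. I'll retract and verify with both views.

```bash
python3 - <<'E'
from h import *
from bench import r,sensors,viewer
p=np.array(sensors.get_state()["tcp_pos"])
q=p-ex*95; r.move_straight(q,speed=120); r.move_straight([q[0],q[1],300],speed=200)
r.goto([400,150,380],R)
print(sensors.get_state()["time_s"],sensors.get_state()["wrist_force"])
for n in("scene","top"):
    f=viewer.grab_frame(n);C=cloud(f)
    m=(C[...,2]>46)&(C[...,2]<66)&(C[...,0]>545)&(C[...,0]<800)&(abs(C[...,1]+24)<68)
    m=cv2.morphologyEx(m.astype(np.uint8),cv2.MORPH_OPEN,np.ones((3,3)))>0
    pts=C[m]; rr=cv2.minAreaRect(pts[:,:2].astype(np.float32)); print(n,np.median(pts[:,2]).round(1),cv2.boxPoints(rr).round(0).tolist(),np.round(rr[1]),rr[2])
    if n=="top": cv2.imwrite("pics/fin_top.png",cv2.resize(f["image"][150:275,230:390,::-1],None,fx=4.5,fy=4.5,interpolation=2))
    else: cv2.imwrite("pics/fin_sc.png",cv2.resize(f["image"][200:295,180:310,::-1],None,fx=6,fy=6,interpolation=2))
E
```

```text
19.0667 [ 0.26657729 -0.10153957 -0.58666825]
scene 55.2 [[577.0, -72.0], [753.0, -79.0], [757.0, 22.0], [580.0, 29.0]] [102. 177.] 87.79399871826172
top 56.8 [[576.0, -72.0], [752.0, -78.0], [755.0, 22.0], [580.0, 28.0]] [100. 176.] 88.04977416992188
```

View pics/fin_top.png

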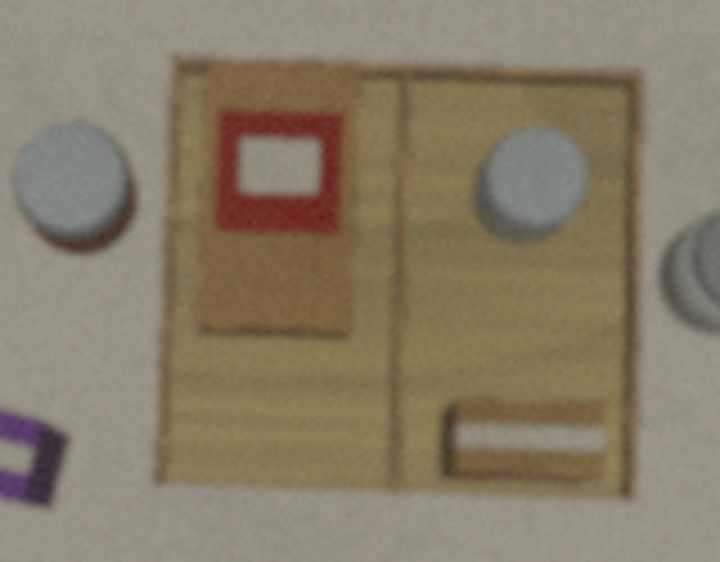

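View pics/fin_sc.png

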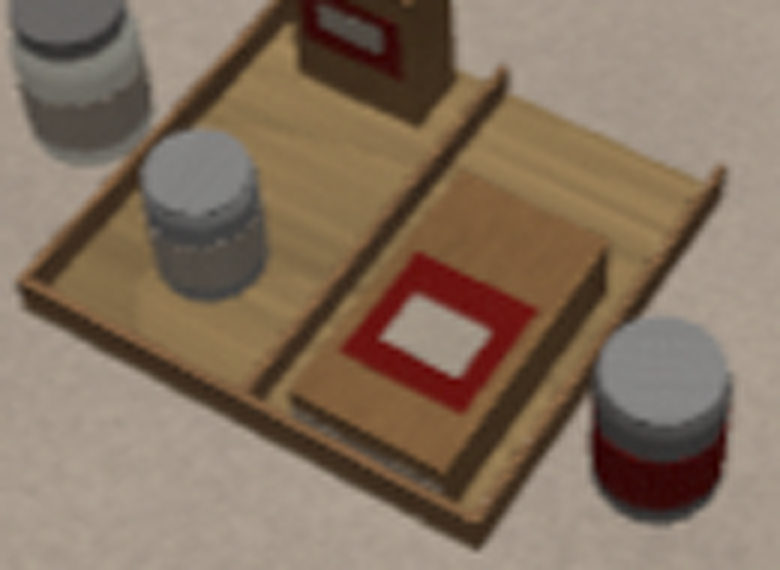

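The top crop shows the carton's top end at the back wall, around (285,65), square with it. Both views put that end at x≈754 mm against a wall face at ≈753.5 mm, with matching yaw, so I'm handing in.

```bash
python3 -c "
from bench import ticket
print(ticket.job_done())"
```

```text
the job is handed in; nothing more can be done
None
```

I tipped the taller carton over backwards and pushed it along its bay until the force rose to 15 N at the back wall; both views show it lying flat and square against the wall, nothing else appears moved, and I handed the job in at about 19 s (no verdict came back).

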